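Unclip the battery insert from its charging dock

ROBOT

A 6-joint arm with a two-finger parallel gripper is mounted at the origin on a cart in front of the work surface, level with it; the furniture and walls round the work are solid. World frame = base frame: x ahead of the robot, y to its left, z up, the work surface at z = 0. Lengths are in m, angles in rad, forces in N, time in s.
With the tool pointing down it reaches from about 0.425 to 0.95 m from the base axis. Payload 3.5 kg.
Tool frame: the origin (TCP) lies between the finger pads; the fingertips stand 22 mm ahead of it and the grasp point (between the pads) lies 3 mm ahead of it (ctrl.nose_length is the z of the fingertips in the tool frame, in m); z points along the fingers, y is the line along which they close (so a half turn about z gives the same grasp; the last joint's range is limited). The gripper opens to 85 mm and grips with 20 to 120 N. Pads are 22 mm wide; open, the fingers measure 114 mm over their backs; the gripper's body (76 mm by 85 mm) begins 54 mm behind the grasp point. The pads swing forward as they close: fully open they stand 13 mm farther back than shut.
Start: joints at [1.028, 0.286, 1.577, -0, 1.279, -0.15], TCP at [0.258, 0.624, 0.253] pointing down, gripper open.
Joint ranges: [-2.77, 2.77], [-0.9, 2.22], [0.21, 2.48], [-1.53, 4.67], [0.24, 2.81], [-2.84, 2.84]. Speed limits (rad/s): [2.79, 2.79, 3.14, 3.14, 3.14, 3.14].

INTERFACE

Orientations are given as a unit quaternion [x, y, z, w].
In Python, from plant import ctrl gives the robot as it stands. The module is installed in compiled form; this text tells all that it offers.
- The arm moves only by the tool send_rows, never from a script. Its argument "rows" is text: rows parted by semicolons, each of 7 numbers parted by spaces: the turn, a rotation vector about the tool's x, y, z in fractions of the full range, 1 being 60 degrees, then the shift along the tool's x, y, z in shares of 0.5 m (1.0 is 0.5 m), then the opening, from -1 (shut) to 1 (fully open). A call has 1 to 8 rows; each row is the pose to reach, as a shift and turn from the pose commanded when the call began, along the tool's axes at that moment; what a row does not reach only later rows make up. A row lasts 1/8 s, in which the tool goes at most 62.5 mm and 10.7 degrees, less where a joint would pass 70% of its speed; a pose out of reach is approached as far as the arm can. No shift or turn number may pass 1 either way. A call with a gripper value outside its range is refused whole. The fingers move at their own pace and stop on an object; "grip_force" is the grip in N (left out, the last holds). Time passes only in rows, so rows that repeat a pose let the fingers close. It gives the time, the measured TCP pose, the force, the opening and the grip force at its end, in the units of the state.
- ctrl.get_state(): the state, without advancing time (a new reading comes with each control period).
- ctrl.read_camera(name): name is "side" or "top" or "wrist"; returns a dict with "color" (400x640x3 uint8, red, green, blue), "fx", "fy", "cx", "cy" (pixels), "extrinsics" (4x4, takes a point from world to camera coordinates). Camera axes: x right, y down, z forward; pixel columns grow to the right and rows downward; lengths in m; the calibration is good to about 2 mm. A picture is of the moment at which its call begins. There is no depth.
- ctrl.sign_off(): hands the job in; it is judged then, once.
Trained networks look in a picture, given as the dict that the camera call returned (one of the last four; its "shot" number tells which), for a name from the list of things; names that differ only in an ending like _2 or _b are one class to them, and where a whole thing is asked for, a point or a joint stands for the part that bears it (a point fixed in the world has none). Each returns a list of dicts, best first, with "p" (0 to 1); they miss things now and then, are a little off and sometimes report something else, mostly with a low value. They report only what shows in the picture. A call takes as long as a camera call. They do not tell look-alikes from the thing itself.
- ctrl.look_for(picture, target): "position" ([x, y, z] in m, in the coordinates of the camera as it stood for that picture, good to about 4 mm: the middle of the surface that is visible of it).
The state is a dict: "time": time; "qpos": joint angles; "dq": joint speeds; "joint_efforts": joint torques, N m; "eef_pos": TCP position; "tcp_rot": TCP orientation; "contact_force": force on the tool from outside, world axes, zero at the start; "wrist_torque": the same for the moment, N m; "opening": opening from 0.0 (shut) to 1.0 (fully open); "finger_force": force on a finger pad.
Only numpy, scipy, OpenCV 4.12 (cv2) and the standard library are available. Lean on these libraries where they do the work, as an engineer would, in place of code of your own. Each camera call takes 0.05 s, during which the arm holds its last target. There are 200 camera calls.

TASK

The hand blender's white battery insert is charged. Pinch its orange release button in against the black plate behind it, firmly enough that the clip lets go but not so hard that it catches again, and keep the button held like that while you draw the insert straight up out of the charging dock; never tug at it while it is still caught, and be gentle, it is thin plastic. Then stand it upright in the blue tray and let go, and leave the other things on the worktop alone.

Things in the scene. Friction and masses are not known exactly. Their poses are not given: they have to be found in the camera images.
- pack: White battery insert, upright block 36 mm (x) by 46 (y) by 118 tall, black cap, 0.17 to 0.29 kg, lowest 35 mm in the dock's socket (1 mm play). Origin: centre of its underside, z up. Orange button on its -x side (18 by 24 mm, centre z 85 mm, outer face x -32 mm when out). Black ribbed plate (30 by 40 mm, same z) on +x, rigid, but set anywhere from 1 to 15 mm proud: face at x 19 to 33 mm.
- pack_grip (a point): Point in the insert at x 0, y 0, z 85 mm, between button and plate: pinch across x here, a pad on each; off centre shoves it sideways. Spring button, 12 mm travel: 1.3 N, then 1.3 N per mm. Its clip lets go of the dock 5 mm in (7.8 N); past 8 mm (11.7 N) a heel catches instead; both shift 1 mm with the play. It rises 1.5 mm before either bites. Pull with 9 to 10.5 N of grip.
- dock: Grey charging dock with black base, 96 by 100 mm, 47 mm tall, fixed to the worktop. Origin: centre of its underside, below the centre of the socket, which the insert shares; socket floor 12 mm above the worktop. Its axes are parallel to the insert's while it stands in it; its small green lamp is on the -x (button) side.
- tray: Blue open tray, 150 mm (x) by 170 mm (y) outside, walls 4 mm thick and 22 mm high, floor 4 mm thick, fixed, empty. Origin: centre of its underside.
- salt_shaker: White shaker with black top, 45 mm wide, 78 mm tall; bystander. Origin: centre of underside.
- pepper_shaker: Second white shaker with black top, 45 mm wide, 78 mm tall; bystander. Origin: centre of underside.
- small_tin: Small food tin, 57 mm wide, 72 mm tall; bystander. Origin: centre of underside.
Things that resemble listed ones, but are neither listed nor needed, are in the scene too. Of the things that look like the dock, take the one that is farthest to the robot's right at the start.

How it is judged:
By the outcome, as a careful person would: the job done as asked, in the order asked, and still so for the second after the job is handed in, with the robot touching nothing.
It also fails if it takes over 51 s, if anything falls off the work surface, if the arm or the gripper's body presses on something with over 40 N, if the wrist force passes 120 N, or if a joint passes its speed limit or range.

## Working session

There is one attempt and no reset: what is moved stays moved. The work goes in short steps, Python scripts to look and compute and a tool call to move; the robot and the scene stay as the last step left them, time stands still between calls to the robot, and variables do not carry over. Pictures are saved under pics/ and viewed, at most 13 in all, crops included, and the job is handed in when it is done.

Besides the shell and the picture viewer there is one more tool, called after "Emit:" as name(argument=value, ...), one argument or row to a line, values as JSON. send_rows: Moves the arm, as the interface text tells. Its arguments: {"type":"object","properties":{"rows":{"type":"string"},"grip_force":{"type":"number"}},"required":["rows"]}

```bash
mkdir -p pics; cat > h.py <<'E'
import numpy as np,cv2,sys
from plant import ctrl
from scipy.spatial.transform import Rotation as R
def shot(n,f=None):
    p=ctrl.read_camera(n)
    if f: cv2.imwrite('pics/'+f,p['color'][:,:,::-1])
    return p
def w(p,c):
    E=np.array(p['extrinsics']);return E[:3,:3].T@(np.array(c)-E[:3,3])
def px(p,X):
    E=np.array(p['extrinsics']);c=E[:3,:3]@np.array(X)+E[:3,3];return np.array([p['fx']*c[0]/c[2]+p['cx'],p['fy']*c[1]/c[2]+p['cy']])
def ray(p,u,v,z):
    E=np.array(p['extrinsics']);o=-E[:3,:3].T@E[:3,3];d=E[:3,:3].T@np.array([(u-p['cx'])/p['fx'],(v-p['cy'])/p['fy'],1])
    return o+d*(z-o[2])/d[2]
def find(p,names):
    for t in names:
        for r in ctrl.look_for(p,t):
            if r['p']>.15:
                X=w(p,r['position']);print(t,round(r['p'],2),X.round(3),px(p,X).round())
E
python3 - <<'E'
from h import *
N=['pack','pack_grip','dock','tray','salt_shaker','pepper_shaker','small_tin']
a=shot('top','top0.png');print('top',np.array(a['extrinsics']).round(3).tolist(),a['fx']);find(a,N)
b=shot('side','side0.png');print('side',np.array(b['extrinsics']).round(3).tolist(),b['fx']);find(b,N)
s=ctrl.get_state();print(s)
cv2.imwrite('pics/both0.png',np.vstack([a['color'],b['color']])[:,:,::-1][:, :])
E
```

```text
top [[0.019, -1.0, -0.004, 0.181], [-0.991, -0.018, -0.13, 0.606], [0.129, 0.006, -0.992, 0.903], [0.0, 0.0, 0.0, 1.0]] 397.370792225554
pack_grip 0.93 [0.466 0.259 0.13 ] [286. 254.]
pack_grip 0.62 [0.629 0.011 0.072] [399. 184.]
dock 0.75 [0.471 0.248 0.049] [294. 251.]
dock 0.69 [0.457 0.427 0.046] [217. 255.]
tray 0.83 [ 0.441 -0.043  0.001] [416. 265.]
tray 0.16 [0.47 0.26 0.13] [286. 252.]
salt_shaker 0.21 [0.471 0.25  0.043] [294. 251.]
pepper_shaker 0.7 [0.63  0.011 0.072] [399. 183.]
pepper_shaker 0.55 [0.471 0.259 0.129] [287. 251.]
small_tin 0.89 [ 0.75  -0.007  0.068] [406. 133.]
side [[0.829, -0.559, 0.026, -0.417], [-0.257, -0.422, -0.869, 0.283], [0.497, 0.714, -0.493, 0.929], [0.0, 0.0, 0.0, 1.0]] 497.0602854654362
pack 0.75 [0.463 0.243 0.097] [267. 182.]
pack_grip 0.97 [0.463 0.241 0.092] [268. 184.]
pack_grip 0.28 [ 0.621 -0.012  0.043] [375. 229.]
dock 0.88 [0.45  0.22  0.033] [268. 209.]
dock 0.72 [0.45  0.397 0.037] [239. 180.]
tray 0.89 [ 0.45  -0.047  0.004] [324. 273.]
salt_shaker 0.88 [0.674 0.005 0.049] [388. 217.]
pepper_shaker 0.58 [ 0.624 -0.007  0.044] [375. 227.]
small_tin 0.94 [ 0.742 -0.024  0.049] [416. 215.]
{'time': 0.8, 'qpos': array([ 1.02800870e+00,  2.86253948e-01,  1.57673013e+00,  2.31233144e-05,
        1.27857457e+00, -1.49980467e-01]), 'dq': array([ 9.79175194e-04,  1.42062183e-04, -1.85455627e-04,  3.81098693e-04,
       -7.84261319e-05, -1.45197571e-03]), 'joint_efforts': array([ 2.76638521e-04, -4.05916929e+01, -2.92925173e+01, -1.48067302e-04,
        4.36028349e-04, -1.31651208e-05]), 'eef_pos': array([0.25832393, 0.62359157, 0.25333926]), 'tcp_rot': array([ 1.95146588e-01,  9.80774087e-01,  1.97534486e-05, -4.64094003e-06]), 'contact_force': array([-0.51633527, -0.09624707,  0.45367735]), 'wrist_torque': array([ 0.00981476, -0.01322734, -0.02457453]), 'finger_force': 0.0, 'opening': 0.9984478910720824}
```

View pics/top0.png

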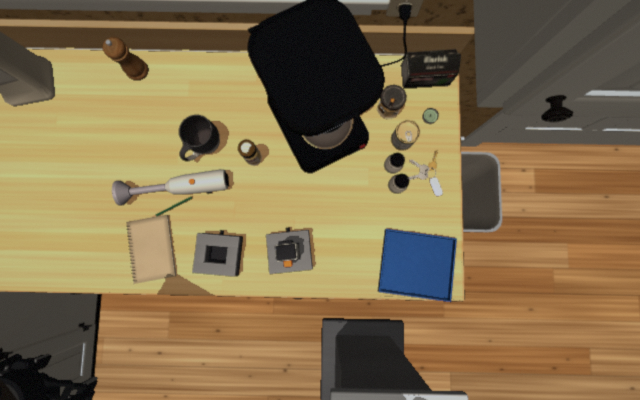

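View pics/side0.png

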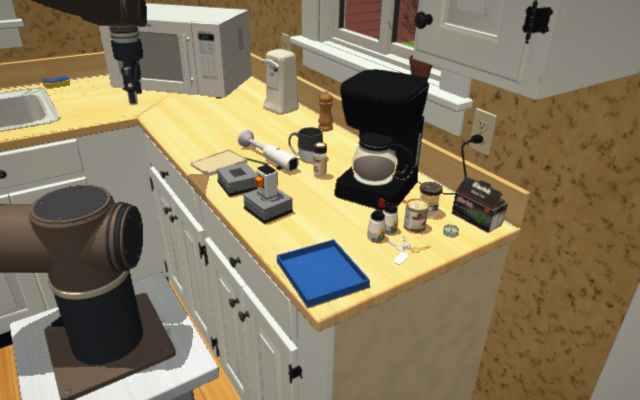

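```bash
python3 - <<'E'
from h import *
a=cv2.imread('pics/top0.png');b=cv2.imread('pics/side0.png')
A=cv2.resize(a[215:295,190:340],(800,427),interpolation=cv2.INTER_CUBIC)[:, :]
B=cv2.resize(b[150:225,210:310],(400,300),interpolation=cv2.INTER_CUBIC)
B2=cv2.resize(A,(400,214));
im=np.zeros((600,800,3),np.uint8);im[:300,:400]=cv2.resize(a[220:288,255:325],(400,300)) ;im[:300,400:]=B
im[300:514,:400]=B2
cv2.imwrite('pics/crop0.png',im)
E
```

```text
(no output)
```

View pics/crop0.png

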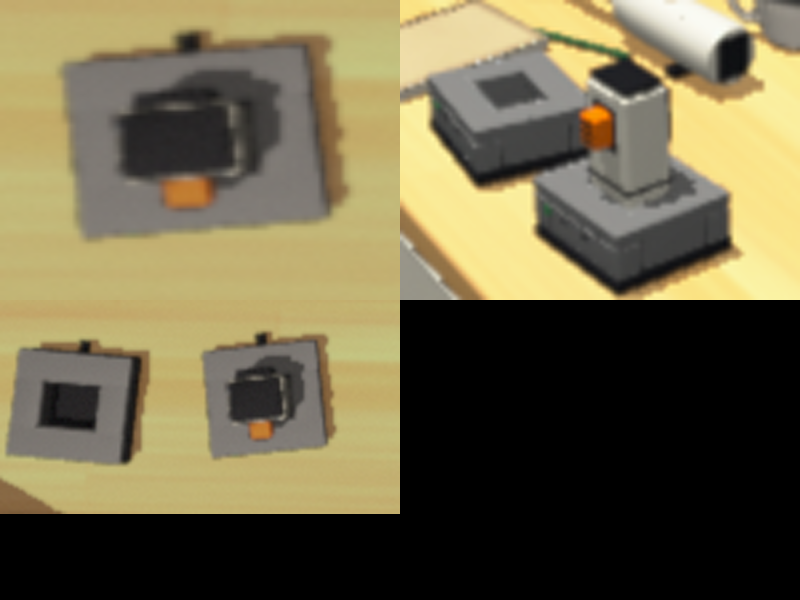

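```bash
cat >> h.py <<'E'
def rel(target,Rt):
    s=ctrl.get_state();q=R.from_quat(s['tcp_rot']);t=R.from_matrix(Rt)
    print('turn',(q.inv()*t).as_rotvec(degrees=True).round(2),'shift',(q.inv().apply(np.array(target)-s['eef_pos'])*1000).round(1))
def down(yaw): # tool y along (cos yaw, sin yaw), z down
    y=np.array([np.cos(yaw),np.sin(yaw),0]);z=np.array([0,0,-1.]);x=np.cross(y,z);return np.stack([x,y,z],1)
E
python3 - <<'E'
from h import *
a=shot('top')
P=[ray(a,255+x*70/400,220+y*68/300,.047) for x,y in[(65,65),(305,45),(328,213),(85,237)]]
P=np.array(P)[:,:2];print(P.round(4),P.mean(0))
ex=(P[0]+P[1]-P[2]-P[3])/2;ey=(P[0]+P[3]-P[1]-P[2])/2
print(np.linalg.norm(ex),np.linalg.norm(ey),np.degrees([np.arctan2(ex[1],ex[0]),np.arctan2(-ey[0],ey[1])]))
c=P.mean(0)
yaw=np.arctan2(ex[1],ex[0])
for yw in(yaw,yaw+np.pi): rel([c[0],c[1],.253],down(yw))
print(R.from_quat(ctrl.get_state()['tcp_rot']).as_matrix().round(3))
E
```

```text
[[0.507  0.3143]
 [0.5194 0.2169]
 [0.4323 0.2056]
 [0.4181 0.303 ]] [0.46922156 0.25995246]
0.08871437035752132 0.09827649861132795 [7.29445171 7.75742268]
turn [ 0.   0.  60.2] shift [-3.340e+02 -2.552e+02  3.000e-01]
turn [  -0.     0.  -119.8] shift [-3.340e+02 -2.552e+02  3.000e-01]
[[-0.924  0.383  0.   ]
 [ 0.383  0.924  0.   ]
 [-0.     0.    -1.   ]]
```

The manual's scale: shifts go in shares of 0.5 m and turns go in shares of 60 degrees. Converting my numbers, -334 mm / 500 = -0.668, -255 mm / 500 = -0.51, 60 degrees / 60 = 1.

Emit:
send_rows(
  rows="0 0 0.1667 -0.096 -0.072 0 1;0 0 0.3333 -0.192 -0.146 0 1;0 0 0.5 -0.29 -0.22 0 1;0 0 0.6667 -0.39 -0.296 0 1;0 0 0.8333 -0.49 -0.37 0 1;0 0 1 -0.58 -0.444 0 1;0 0 1 -0.668 -0.51 0 1;0 0 1 -0.668 -0.51 0 1",
  grip_force=20,
)

```text
time: 1.85
eef_pos: [0.471, 0.2574, 0.2536]
tcp_rot: [0.661, 0.75, 0.0, 0.0]
contact_force: [-0.4, 0.9, -0.5]
opening: 1.0
finger_force: 0.0
```

```bash
python3 - <<'E'
from h import *
s=ctrl.get_state();print(s['eef_pos'],s['tcp_rot'],s['qpos'])
a=shot('wrist','wrist1.png');print(np.array(a['extrinsics']).round(3).tolist(),a['fx'])
find(a,['pack','pack_grip','dock'])
b=shot('side','side1.png');find(b,['pack','pack_grip','dock'])
E
```

```text
[0.47097429 0.25737521 0.25362563] [6.61481970e-01 7.49960948e-01 1.74426500e-04 3.87346844e-04] [ 3.11219987e-01 -2.02358307e-02  1.91595356e+00 -5.14373429e-04
  1.24517902e+00  1.86174406e-01]
[[0.992, 0.125, 0.001, -0.499], [0.12, -0.955, 0.27, 0.154], [0.034, -0.268, -0.963, 0.432], [0.0, 0.0, 0.0, 1.0]] 312.34173323480195
pack 0.85 [0.471 0.267 0.13 ] [321. 189.]
pack_grip 0.55 [0.467 0.267 0.132] [315. 190.]
dock 0.87 [0.466 0.402 0.051] [333.  29.]
dock 0.85 [0.468 0.288 0.049] [320. 152.]
pack 0.84 [0.463 0.245 0.098] [267. 182.]
pack_grip 0.57 [0.463 0.243 0.095] [267. 183.]
dock 0.68 [0.449 0.222 0.031] [267. 209.]
```

View pics/wrist1.png

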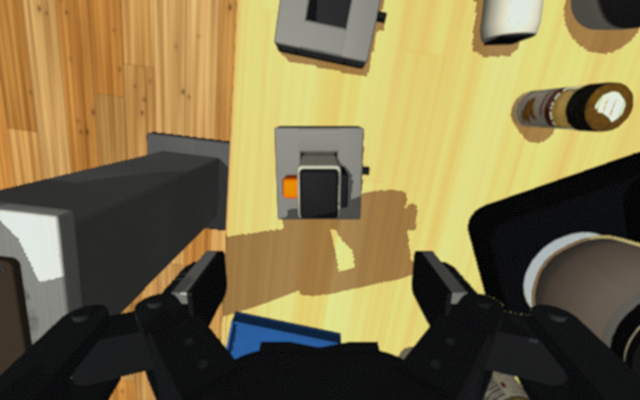

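```bash
python3 - <<'E'
import cv2
a=cv2.imread('pics/wrist1.png')[120:225,265:375]
cv2.imwrite('pics/crop1.png',cv2.resize(a,None,fx=5.5,fy=5.5,interpolation=cv2.INTER_CUBIC))
E
```

```text
(no output)
```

View pics/crop1.png

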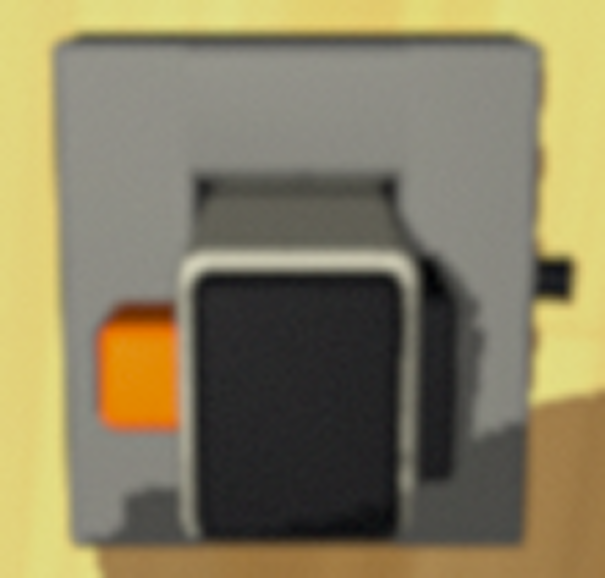

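```bash
python3 - <<'E'
from h import *
a=shot('wrist')
f=lambda x,y,z: ray(a,265-.5+(x+.5)/5.5,120-.5+(y+.5)/5.5,z)
D=np.array([f(*p,.047) for p in[(58,46),(540,44),(525,545),(72,545)]])
print(D.round(4),D.mean(0))
C=np.array([f(*p,.128) for p in[(178,250),(418,250),(415,540),(183,540)]]);print(C.round(4),C.mean(0))
for q in(D,C):
  ex=(q[1]+q[2]-q[0]-q[3])/2;ey=(q[0]+q[1]-q[2]-q[3])/2
  print(np.linalg.norm(ex),np.linalg.norm(ey),np.degrees([np.arctan2(ex[1],ex[0]),np.arctan2(-ey[0],ey[1])]))
print('button face',f(98,375,.105),f(98,320,.109),f(98,430,.109),'plate',f(458,300,.112),f(458,375,.112),f(450,480,.112))
s=ctrl.get_state();M=R.from_quat(s['tcp_rot']).as_matrix();print('tool yaw',np.degrees(np.arctan2(M[1,1],M[0,1])),s['eef_pos'])
E
```

```text
[[0.4171 0.309  0.047 ]
 [0.5057 0.3212 0.047 ]
 [0.5193 0.224  0.047 ]
 [0.4291 0.212  0.047 ]] [0.46779144 0.26655377 0.047     ]
[[0.4474 0.2877 0.128 ]
 [0.4817 0.2923 0.128 ]
 [0.4879 0.2486 0.128 ]
 [0.4532 0.244  0.128 ]] [0.46754683 0.26812907 0.128     ]
0.09025451928974912 0.09792651240944887 [7.70770038 7.54170782]
0.034830818799527076 0.044086556679379656 [7.59315189 7.78388634]
button face [0.43582494 0.26202518 0.105     ] [0.43528181 0.27184442 0.109     ] [0.43708622 0.25403818 0.109     ] plate [0.49046816 0.28298782 0.112     ] [0.49233828 0.27121831 0.112     ] [0.49377022 0.25408572 0.112     ]
tool yaw 7.594240420584578 [0.46879118 0.261086   0.25330501]
```

```bash
python3 - <<'E'
from h import *
a=shot('wrist','wrist2.png');s=ctrl.get_state();print(s['eef_pos'])
old=cv2.imread('pics/wrist1.png');new=cv2.imread('pics/wrist2.png')
up=lambda i:cv2.resize(i,None,fx=5.5,fy=5.5,interpolation=cv2.INTER_CUBIC)
r=cv2.matchTemplate(up(new[100:245,245:395]),up(old[122:225,267:369]),cv2.TM_CCOEFF_NORMED);_,m,_,l=cv2.minMaxLoc(r)
d=np.array(l)/5.5-22;print(m,d)
f=lambda x,y,z: ray(a,265-.5+(x+.5)/5.5+d[0],120-.5+(y+.5)/5.5+d[1],z)
D=np.array([f(*p,.047) for p in[(58,46),(540,44),(525,545),(72,545)]]);C=np.array([f(*p,.128) for p in[(178,250),(418,250),(415,540),(183,540)]])
print(D.mean(0),C.mean(0))
print('button',f(98,375,.105),'plate',f(458,375,.112))
c=(D.mean(0)+C.mean(0))/2;yaw=np.radians(7.6)
e=np.array([np.cos(yaw),np.sin(yaw),0]);print('along x: button',(f(98,375,.105)-c)@e,'plate',(f(458,375,.112)-c)@e)
rel([c[0],c[1],.1],down(yaw))
find(a,['pack','pack_grip','dock'])
E
```

```text
[0.46883908 0.26095517 0.25326744]
0.9798329472541809 [2.18181818 4.36363636]
[0.47081948 0.26201955 0.047     ] [0.46988719 0.26458204 0.128     ]
button [0.43823802 0.25818267 0.105     ] plate [0.49491117 0.26748698 0.112     ]
along x: button -0.0325101055080812 plate 0.02489575908592338
turn [-0.01 -0.   -0.01] shift [  2.1   1.8 153.3]
pack 0.74 [0.47  0.267 0.131] [322. 194.]
pack 0.68 [0.746 0.015 0.043] [502. 388.]
pack_grip 0.95 [0.471 0.267 0.134] [322. 195.]
pack_grip 0.51 [0.42  0.033 0.004] [262. 328.]
dock 0.8 [0.464 0.285 0.046] [318. 157.]
dock 0.67 [0.46  0.402 0.047] [330.  34.]
```

To row units: 156 mm / 500 = 0.312, 150 mm / 500 = 0.3.

Emit:
send_rows(
  rows="0 0 0 0.004 0.004 0.1 1;0 0 0 0.004 0.004 0.19 1;0 0 0 0.004 0.004 0.24 0.8;0 0 0 0.004 0.004 0.28 0.6;0 0 0 0.004 0.004 0.3 0.5;0 0 0 0.004 0.004 0.312 0.5;0 0 0 0.004 0.004 0.312 0.5;0 0 0 0.004 0.004 0.312 0.5",
)

```text
time: 3.5
eef_pos: [0.4716, 0.2626, 0.0982]
tcp_rot: [0.659, 0.752, 0.001, 0.0]
contact_force: [-1.1, -0.3, 0.2]
opening: 0.748
finger_force: 0.2
```

```bash
cat > st.py <<'E'
from h import *
s=ctrl.get_state();f=s['contact_force'];yaw=np.radians(7.6);e=np.array([np.cos(yaw),np.sin(yaw),0]);n=np.array([-e[1],e[0],0])
d=s['eef_pos']-np.array([.4704,.2633,0])
print('t',s['time'],'along x mm',1000*d@e,'lat',1000*d@n,'z',s['eef_pos'][2],'F ex,ey,z',f@e,f@n,f[2],'open',s['opening'],s['opening']*85,'ff',s['finger_force'],'T',s['wrist_torque'])
E
python3 st.py; python3 - <<'E'
from h import *
a=shot('wrist','wrist3.png');b=shot('side','side3.png')
im=np.zeros((600,640,3),np.uint8);im[:400]=a['color'][:,:,::-1];im[400:,:300]=cv2.resize(b['color'][150:230,210:330],(300,200))[:,:,::-1]
cv2.imwrite('pics/c3.png',im)
E
```

```text
t 3.5 along x mm 1.0655350152078222 lat -0.8575019502027873 z 0.09816775585681477 F ex,ey,z -1.0957216506240148 -0.13457835044195615 0.16539282104786868 open 0.748463831971592 63.61942571758532 ff 0.15464322175830603 T [-0.00706802  0.07627508  0.03610456]
```

View pics/c3.png

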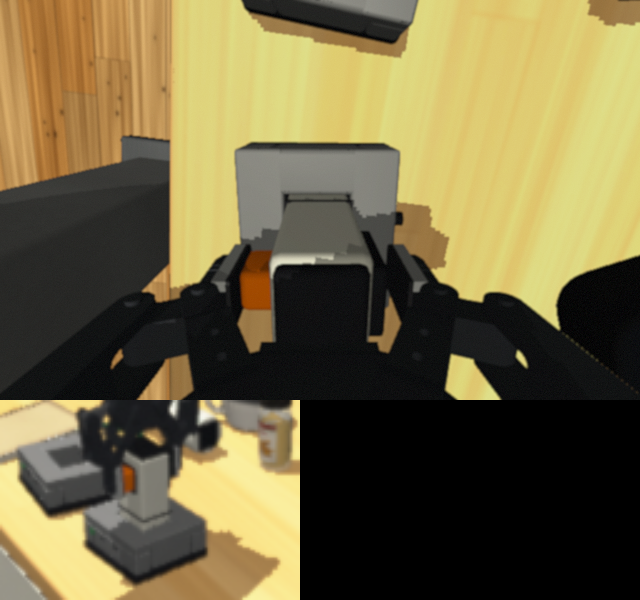

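To row units: -1 mm / 500 = -0.002.

Emit:
send_rows(
  rows="0 0 0 0.002 -0.002 0.002 0.44;0 0 0 0.002 -0.002 0.002 0.42;0 0 0 0.002 -0.002 0.002 0.40;0 0 0 0.002 -0.002 0.002 0.40",
)

```text
time: 4.1
eef_pos: [0.4699, 0.2633, 0.0964]
tcp_rot: [0.659, 0.752, 0.0, -0.0]
contact_force: [-1.2, -0.4, 0.1]
opening: 0.699
finger_force: 0.4
```

```bash
python3 st.py; python3 - <<'E'
from h import *
a=shot('wrist')
cv2.imwrite('pics/c4.png',cv2.resize(a['color'][190:350,200:430],None,fx=3.4,fy=3.4,interpolation=cv2.INTER_CUBIC)[:,:,::-1])
E
```

```text
t 4.1 along x mm -0.5286175197133772 lat 0.09381067408887057 z 0.0963693293754903 F ex,ey,z -1.1972078574966376 -0.25266551431593626 0.08969791497678448 open 0.6991854512541643 59.43076335660397 ff 0.4336594417691231 T [-0.00130524  0.16413625  0.01591443]
```

View pics/c4.png

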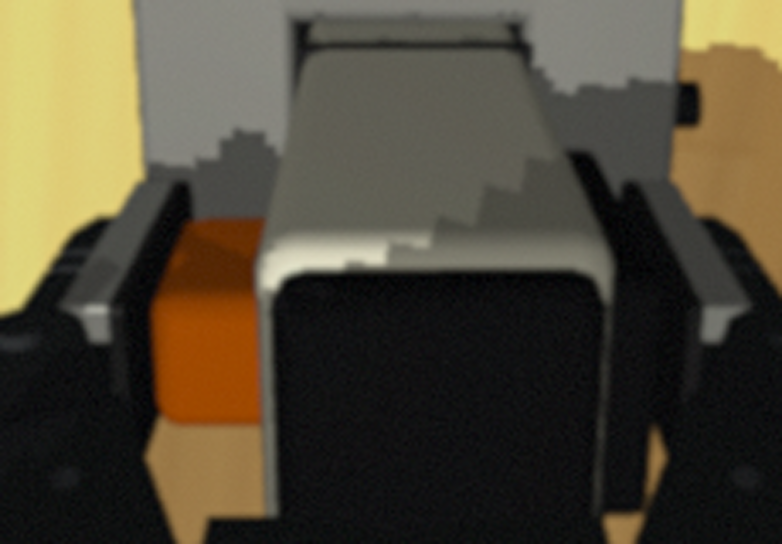

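Emit:
send_rows(
  rows="0 0 0 0 0 0 0.36;0 0 0 0 0 0 0.33;0 0 0 0 0 0 0.33",
)

```text
time: 4.53
eef_pos: [0.4697, 0.2633, 0.0963]
tcp_rot: [0.659, 0.752, -0.0, -0.0]
contact_force: [-1.5, -0.1, 2.0]
opening: 0.665
finger_force: 1.4
```

```bash
python3 st.py
```

```text
t 4.525 along x mm -0.6926970628550113 lat 0.04855955664384064 z 0.09632776807467738 F ex,ey,z -1.4728458384736847 0.13281658083992753 2.012600513953465 open 0.6653229721589429 56.55245263351014 ff 1.3695761561393738 T [-0.02911049  0.40528748 -0.04019548]
```

Emit:
send_rows(
  rows="0 0 0 0 0 0 0.30;0 0 0 0 0 0 0.27;0 0 0 0 0 0 0.27",
)

```text
time: 4.9
eef_pos: [0.4699, 0.2633, 0.0965]
tcp_rot: [0.659, 0.752, 0.0, 0.0]
contact_force: [-2.2, -0.1, 2.9]
opening: 0.634
finger_force: 3.9
```

```bash
python3 st.py
```

```text
t 4.9 along x mm -0.4520841279648189 lat 0.06597797373015177 z 0.0964820936250633 F ex,ey,z -2.193828687868179 0.1573432518132229 2.855596549540626 open 0.6339726171917451 53.88767246129834 ff 3.90448160469532 T [-0.00464115  0.42090891  0.02012013]
```

To row units: -0.5 mm / 500 = -0.001.

Emit:
send_rows(
  rows="0 0 0 0 -0.001 0 0.24;0 0 0 0 -0.001 0 0.21;0 0 0 0 -0.001 0 0.21",
)

```text
time: 5.28
eef_pos: [0.4698, 0.2633, 0.0966]
tcp_rot: [0.659, 0.752, 0.001, 0.0]
contact_force: [-1.5, -0.2, 2.8]
opening: 0.604
finger_force: 6.8
```

```bash
python3 st.py
```

```text
t 5.275 along x mm -0.5829739702676165 lat 0.07955246803590356 z 0.09657851810925792 F ex,ey,z -1.5165573564621757 0.024098095359316715 2.835840941206239 open 0.6043739818477711 51.371788457060546 ff 6.831743940711021 T [-0.06646761  0.08386522 -0.02504271]
```

To row units: -0.3 mm / 500 = -0.0006.

Emit:
send_rows(
  rows="0 0 0 0 -0.0006 0 0.18;0 0 0 0 -0.0006 0 0.15;0 0 0 0 -0.0006 0 0.15",
)

```text
time: 5.65
eef_pos: [0.47, 0.2633, 0.0968]
tcp_rot: [0.659, 0.752, 0.001, 0.001]
contact_force: [2.1, -0.4, 2.7]
opening: 0.576
finger_force: 10.5
```

```bash
python3 st.py
```

```text
t 5.65 along x mm -0.42118268346157484 lat 0.03126768696809329 z 0.0967602012382375 F ex,ey,z 2.0652084517447173 -0.6791982817897282 2.7323608571027473 open 0.576109792944717 48.96933240030094 ff 10.464800298213959 T [ 0.03780346 -0.46451918 -0.06089316]
```

To row units: 0.3 mm / 500 = 0.0006.

Emit:
send_rows(
  rows="0 0 0 0 0.0006 0 0.16;0 0 0 0 0.0006 0 0.165;0 0 0 0 0.0006 0 0.165",
)

```text
time: 6.02
eef_pos: [0.4699, 0.2633, 0.0967]
tcp_rot: [0.659, 0.752, 0.001, 0.0]
contact_force: [2.3, 0.2, 3.4]
opening: 0.579
finger_force: 9.9
```

```bash
python3 st.py
```

```text
t 6.025 along x mm -0.5407325772519297 lat 0.06526311412707009 z 0.09666135978371675 F ex,ey,z 2.2972851608936313 -0.06681368009220635 3.41154249864151 open 0.5791709139716831 49.22952768759306 ff 9.927643239498138 T [-0.03592347 -0.51912468 -0.03599089]
```

Emit:
send_rows(
  rows="0 0 0 0 0.001 0 0.165;0 0 0 0 0.001 0 0.165",
)

```text
time: 6.28
eef_pos: [0.47, 0.2633, 0.0967]
tcp_rot: [0.659, 0.752, 0.0, 0.0]
contact_force: [0.4, -0.2, 5.7]
opening: 0.579
finger_force: 9.7
```

```bash
python3 st.py
```

```text
t 6.275 along x mm -0.36118163411398624 lat 0.07090781205630343 z 0.0966779744191235 F ex,ey,z 0.33615215848753355 -0.2683403546210375 5.729890597938285 open 0.5789437074624723 49.21021513431014 ff 9.660496562719345 T [-0.08383183 -0.28174736 -0.01028846]
```

To row units: -1.5 mm / 500 = -0.003, -1 mm / 500 = -0.002.

Emit:
send_rows(
  rows="0 0 0 0 0 -0.001 0.165;0 0 0 0 0 -0.002 0.165;0 0 0 0 0 -0.003 0.165;0 0 0 0 0 -0.003 0.165",
)

```text
time: 6.78
eef_pos: [0.4691, 0.2631, 0.0968]
tcp_rot: [0.659, 0.752, -0.001, -0.001]
contact_force: [2.9, 0.5, -3.2]
opening: 0.583
finger_force: 10.1
```

```bash
python3 st.py
```

```text
t 6.775 along x mm -1.3678034025408001 lat -0.05342238679645993 z 0.09676791057083746 F ex,ey,z 2.9083007083994796 0.136478152399703 -3.2134874500318498 open 0.5828793696704667 49.54474642198967 ff 10.064233839511871 T [ 0.1040819  -0.47004038 -0.02937861]
```

To row units: 0.5 mm / 500 = 0.001.

Emit:
send_rows(
  rows="0 0 0 0 0.001 0 0.165;0 0 0 0 0.001 0 0.165;0 0 0 0 0.001 0 0.165",
)

```text
time: 7.15
eef_pos: [0.4697, 0.2631, 0.0974]
tcp_rot: [0.659, 0.752, -0.001, -0.0]
contact_force: [-0.2, 0.5, -1.7]
opening: 0.58
finger_force: 9.4
```

```bash
python3 st.py
```

```text
t 7.15 along x mm -0.6778461553449313 lat -0.0619363950653842 z 0.09737106196614363 F ex,ey,z -0.15107820126769486 0.5035345800381267 -1.6691566414425367 open 0.580478375273969 49.34066189828736 ff 9.413635432720184 T [ 0.01341502 -0.03697733  0.03180994]
```

To row units: -1 mm / 500 = -0.002, -0.5 mm / 500 = -0.001.

Emit:
send_rows(
  rows="0 0 0 0 0 -0.001 0.158;0 0 0 0 0 -0.002 0.158;0 0 0 0 0 -0.002 0.158",
)

```text
time: 7.52
eef_pos: [0.4704, 0.2633, 0.0989]
tcp_rot: [0.659, 0.752, 0.0, 0.0]
contact_force: [-0.2, -0.5, -1.2]
opening: 0.581
finger_force: 9.6
```

```bash
python3 st.py
```

```text
t 7.525 along x mm 0.05173916209200968 lat 0.020716351135168783 z 0.09893587248343955 F ex,ey,z -0.2281776864985358 -0.47632035244779414 -1.1859341655911488 open 0.5805486303210631 49.34663357729036 ff 9.587346911430359 T [ 0.01373561 -0.0024946   0.02979592]
```

To row units: -2 mm / 500 = -0.004, -1.5 mm / 500 = -0.003.

Emit:
send_rows(
  rows="0 0 0 0 0 -0.001 0.158;0 0 0 0 0 -0.002 0.158;0 0 0 0 0 -0.003 0.158;0 0 0 0 0 -0.004 0.158;0 0 0 0 0 -0.004 0.158",
)

```text
time: 8.15
eef_pos: [0.4704, 0.2634, 0.1009]
tcp_rot: [0.659, 0.752, 0.0, 0.0]
contact_force: [0.9, -0.4, -1.8]
opening: 0.583
finger_force: 9.6
```

```bash
python3 st.py
```

```text
t 8.15 along x mm 0.03313549763048552 lat 0.0647016400975888 z 0.10090906070935377 F ex,ey,z 0.7953486460200204 -0.5495216471917439 -1.7929723254519792 open 0.5827319918639001 49.53221930843151 ff 9.584967344999313 T [-0.03586251 -0.01418124  0.01341164]
```

To row units: -13 mm / 500 = -0.026, -1.5 mm / 500 = -0.003.

Emit:
send_rows(
  rows="0 0 0 0 0 -0.003 0.155;0 0 0 0 0 -0.006 0.155;0 0 0 0 0 -0.01 0.155;0 0 0 0 0 -0.014 0.155;0 0 0 0 0 -0.018 0.155;0 0 0 0 0 -0.022 0.155;0 0 0 0 0 -0.026 0.155;0 0 0 0 0 -0.026 0.155",
)

```text
time: 9.15
eef_pos: [0.4705, 0.2634, 0.1141]
tcp_rot: [0.659, 0.752, 0.0, 0.0]
contact_force: [0.1, -0.6, -2.1]
opening: 0.581
finger_force: 9.7
```

```bash
python3 st.py
```

```text
t 9.15 along x mm 0.1269743671686288 lat 0.041859684911408616 z 0.11405645220523186 F ex,ey,z 0.02042567615776397 -0.559868896864176 -2.148414183904607 open 0.5810708581973164 49.3910229467719 ff 9.675177186727524 T [0.04053419 0.00461216 0.05315759]
```

To row units: -36 mm / 500 = -0.072, -32 mm / 500 = -0.064.

Emit:
send_rows(
  rows="0 0 0 0 0 -0.008 0.155;0 0 0 0 0 -0.016 0.155;0 0 0 0 0 -0.024 0.155;0 0 0 0 0 -0.034 0.155;0 0 0 0 0 -0.044 0.155;0 0 0 0 0 -0.054 0.155;0 0 0 0 0 -0.064 0.155;0 0 0 0 0 -0.072 0.155",
)

```text
time: 10.15
eef_pos: [0.4704, 0.2634, 0.1502]
tcp_rot: [0.659, 0.752, 0.0, 0.0]
contact_force: [-0.5, 0.7, -1.3]
opening: 0.581
finger_force: 9.7
```

```bash
python3 st.py; python3 - <<'E'
from h import *
b=shot('side');a=shot('top');find(a,['tray']);
A=cv2.resize(b['color'][110:230,190:350],(640,480),interpolation=cv2.INTER_CUBIC)
cv2.imwrite('pics/c5.png',A[:,:,::-1])
c=a['color'].astype(int);m=((c[:,:,2]>c[:,:,0]+40)&(c[:,:,2]>c[:,:,1]+25)).astype(np.uint8);m[:220]=0;m[:,:360]=0
k=max(cv2.findContours(m,0,2)[0],key=cv2.contourArea);r=cv2.minAreaRect(k);print(r)
B=cv2.boxPoints(r);W=np.array([ray(a,u,v,.022) for u,v in B]);print(W.round(4),W.mean(0))
E
```

```text
t 10.15 along x mm 0.034686664070583406 lat 0.05225281651417974 z 0.15020786121848292 F ex,ey,z -0.42289387191456673 0.7702386978601363 -1.2554720995616226 open 0.581171811151498 49.399603947877324 ff 9.69061866402626 T [ 0.03457039  0.04518957 -0.00040008]
tray 0.74 [ 0.439 -0.046  0.001] [417. 267.]
((417.84619140625, 264.73077392578125), (72.56031799316406, 63.50577926635742), 7.125016689300537)
[[ 0.3799  0.0516  0.022 ]
 [ 0.5274  0.0328  0.022 ]
 [ 0.5093 -0.1384  0.022 ]
 [ 0.3626 -0.1163  0.022 ]] [ 0.44480796 -0.04256313  0.022     ]
```

View pics/c5.png

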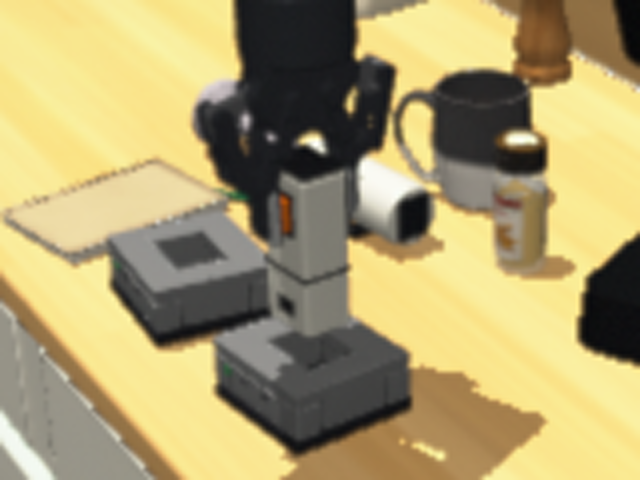

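Emit:
send_rows(
  rows="0 0 0 0 0 -0.01 0.155;0 0 0 0 0 -0.024 0.155;0 0 0 0 0 -0.04 0.155;0 0 0 -0.006 -0.001 -0.054 0.155;0 0 0 -0.02 -0.004 -0.06 0.155;0 0 0 -0.044 -0.008 -0.06 0.155;0 0 0 -0.078 -0.013 -0.06 0.155;0 0 0 -0.12 -0.02 -0.06 0.155",
)

```text
time: 11.3
eef_pos: [0.468, 0.2011, 0.1794]
tcp_rot: [0.659, 0.752, -0.0, -0.0]
contact_force: [1.0, -0.1, -1.9]
opening: 0.578
finger_force: 9.6
```

To row units: -198 mm / 500 = -0.396, -177 mm / 500 = -0.354.

Emit:
send_rows(
  rows="0 0 0 -0.048 -0.008 0 0.155;0 0 0 -0.098 -0.016 0 0.155;0 0 0 -0.15 -0.025 0 0.155;0 0 0 -0.202 -0.034 0 0.155;0 0 0 -0.254 -0.043 0 0.155;0 0 0 -0.306 -0.052 0 0.155;0 0 0 -0.354 -0.06 0 0.155;0 0 0 -0.396 -0.066 0 0.155",
)

```text
time: 12.3
eef_pos: [0.4606, 0.0002, 0.1795]
tcp_rot: [0.66, 0.751, -0.0, -0.0]
contact_force: [0.3, 0.2, -1.7]
opening: 0.581
finger_force: 9.6
```

To row units: -46 mm / 500 = -0.092, -44 mm / 500 = -0.088.

Emit:
send_rows(
  rows="0 0 0 -0.034 -0.006 0 0.155;0 0 0 -0.06 -0.01 0 0.155;0 0 0 -0.078 -0.014 0 0.155;0 0 0 -0.088 -0.016 0 0.155;0 0 0 -0.092 -0.016 0 0.155;0 0 0 -0.092 -0.016 0 0.155;0 0 0 -0.092 -0.016 0 0.155",
)

```text
time: 13.18
eef_pos: [0.4595, -0.0444, 0.1798]
tcp_rot: [0.659, 0.752, 0.0, -0.0]
contact_force: [-0.2, 0.1, -2.8]
opening: 0.578
finger_force: 9.6
```

```bash
python3 st.py; python3 - <<'E'
from h import *
b=shot('side');a=shot('wrist')
im=np.zeros((600,640,3),np.uint8);im[:400]=a['color'][:,:,::-1];im[400:]=cv2.resize(b['color'][170:310,180:380],(640,448))[:200,:,::-1]
A=cv2.resize(b['color'][150:310,240:400],(400,400));O=np.hstack([A,cv2.resize(a['color'],(400,250),interpolation=cv2.INTER_AREA) if 0 else np.vstack([cv2.resize(a['color'],(400,250)),np.zeros((150,400,3),np.uint8)])])
cv2.imwrite('pics/c6.png',O[:,:,::-1]);print(ctrl.get_state()['eef_pos'])
E
```

```text
t 13.175 along x mm -51.514227057902694 lat -303.55234054086714 z 0.17980775088617618 F ex,ey,z -0.21249699855336582 0.12188812182274811 -2.8082963002909676 open 0.5784227711858331 49.16593555079581 ff 9.580741077661514 T [-0.01918788 -0.00969023 -0.02599834]
[ 0.45947878 -0.04441441  0.17980078]
```

View pics/c6.png

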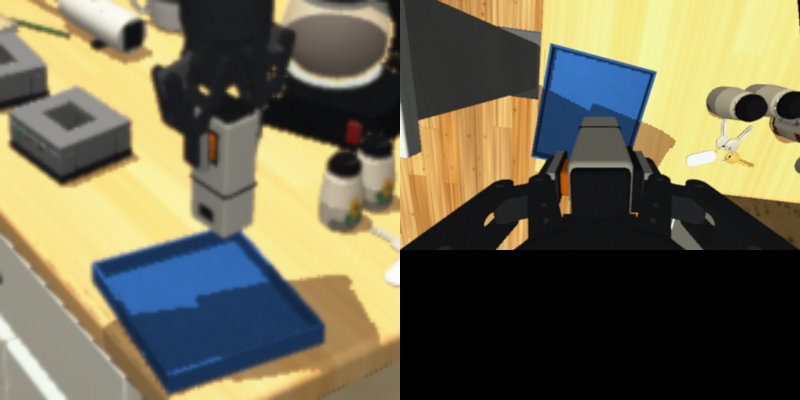

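Emit:
send_rows(
  rows="0 0 0 0 0 0.016 0.155;0 0 0 0 0 0.044 0.155;0 0 0 0 0 0.076 0.155;0 0 0 0 0 0.108 0.155;0 0 0 0 0 0.136 0.155;0 0 0 0 0 0.156 0.155;0 0 0 0 0 0.168 0.155;0 0 0 0 0 0.172 0.155",
)

```text
time: 14.28
eef_pos: [0.4595, -0.0447, 0.0936]
tcp_rot: [0.659, 0.752, -0.0, -0.0]
contact_force: [0.7, -0.9, -1.4]
opening: 0.579
finger_force: 9.6
```

To row units: 3 mm / 500 = 0.006, 2 mm / 500 = 0.004.

Emit:
send_rows(
  rows="0 0 0 0 0 0 0.155;0 0 0 0 0 0.002 0.155;0 0 0 0 0 0.004 0.155;0 0 0 0 0 0.006 0.155;0 0 0 0 0 0.006 0.155",
)

```text
time: 14.9
eef_pos: [0.4594, -0.0447, 0.0908]
tcp_rot: [0.659, 0.752, -0.0, -0.0]
contact_force: [-0.7, 0.8, -1.7]
opening: 0.578
finger_force: 9.6
```

```bash
python3 st.py
```

```text
t 14.9 along x mm -51.61117394596311 lat -303.8384406006591 z 0.09077775828456464 F ex,ey,z -0.6011592623747858 0.8672689763221739 -1.7221978329326 open 0.5780590080168725 49.13501568143416 ff 9.571905434131622 T [ 0.01904609 -0.00769433 -0.00585793]
```

To row units: 1.5 mm / 500 = 0.003, 1 mm / 500 = 0.002.

Emit:
send_rows(
  rows="0 0 0 0 0 0.001 0.155;0 0 0 0 0 0.002 0.155;0 0 0 0 0 0.003 0.155;0 0 0 0 0 0.003 0.155;0 0 0 0 0 0.003 0.155",
)

```text
time: 15.52
eef_pos: [0.4595, -0.0447, 0.0893]
tcp_rot: [0.659, 0.752, 0.0, 0.0]
contact_force: [-0.5, -0.2, -2.9]
opening: 0.58
finger_force: 9.6
```

To row units: 0.5 mm / 500 = 0.001.

Emit:
send_rows(
  rows="0 0 0 0 0 0.001 0.155;0 0 0 0 0 0.001 0.155;0 0 0 0 0 0.001 0.155",
)

```text
time: 15.9
eef_pos: [0.4595, -0.0447, 0.0888]
tcp_rot: [0.659, 0.752, -0.0, -0.0]
contact_force: [-0.1, -0.2, -1.9]
opening: 0.58
finger_force: 9.6
```

To row units: 1 mm / 500 = 0.002, 0.5 mm / 500 = 0.001.

Emit:
send_rows(
  rows="0 0 0 0 0 0.001 0.155;0 0 0 0 0 0.001 0.155;0 0 0 0 0 0.002 0.155;0 0 0 0 0 0.002 0.155",
)

```text
time: 16.4
eef_pos: [0.4597, -0.0448, 0.0887]
tcp_rot: [0.659, 0.752, -0.0, -0.0]
contact_force: [-3.4, 1.6, 5.8]
opening: 0.58
finger_force: 8.4
```

To row units: 0.5 mm / 500 = 0.001.

Emit:
send_rows(
  rows="0 0 0 0 0 0.001 0.155;0 0 0 0 0 0.001 0.155;0 0 0 0 0 0.001 0.155",
)

```text
time: 16.77
eef_pos: [0.4599, -0.0449, 0.0886]
tcp_rot: [0.659, 0.752, -0.0, 0.0]
contact_force: [-4.0, 0.3, 8.3]
opening: 0.578
finger_force: 8.0
```

To row units: -0.9 mm / 500 = -0.0018, -0.7 mm / 500 = -0.0014.

Emit:
send_rows(
  rows="0 0 0 0 0 -0.0014 0.155;0 0 0 0 0 -0.0018 0.155;0 0 0 0 0 -0.0018 0.155",
)

```text
time: 17.15
eef_pos: [0.4597, -0.0448, 0.0887]
tcp_rot: [0.659, 0.752, -0.0, 0.0]
contact_force: [-3.8, 0.4, 5.5]
opening: 0.579
finger_force: 8.7
```

To row units: -2.5 mm / 500 = -0.005, -1.9 mm / 500 = -0.0038.

Emit:
send_rows(
  rows="0 0 0 0 -0.0012 0 0.185;0 0 0 0 -0.0026 0 0.215;0 0 0 0 -0.0038 0 0.245;0 0 0 0 -0.005 0 0.275;0 0 0 0 -0.005 0 0.275",
)

```text
time: 17.77
eef_pos: [0.4564, -0.0449, 0.0877]
tcp_rot: [0.659, 0.752, -0.0, -0.001]
contact_force: [-0.2, 1.0, -2.3]
opening: 0.639
finger_force: 4.0
```

```bash
python3 st.py
```

```text
t 17.775 along x mm -54.60445151602671 lat -303.67713791736645 z 0.08771165635670283 F ex,ey,z -0.08235250402289726 1.03442711034239 -2.2882486927812176 open 0.6392438331557373 54.33572581823767 ff 4.011225700378418 T [0.00916516 0.0208772  0.06335191]
```

To row units: 1 mm / 500 = 0.002, 0.5 mm / 500 = 0.001.

Emit:
send_rows(
  rows="0 0 0 0 0 0.001 0.275;0 0 0 0 0 0.002 0.275;0 0 0 0 0 0.002 0.275",
)

```text
time: 18.15
eef_pos: [0.4568, -0.045, 0.0875]
tcp_rot: [0.659, 0.752, -0.0, -0.0]
contact_force: [-1.9, 0.6, 4.9]
opening: 0.642
finger_force: 2.9
```

```bash
python3 st.py
```

```text
t 18.15 along x mm -54.2295061103129 lat -303.8353868778258 z 0.08754998622414846 F ex,ey,z -1.8452462205282492 0.8193138289492639 4.923951116479028 open 0.6420152839739196 54.571299137783164 ff 2.860609609633684 T [ 0.12278831  0.56599857 -0.057401  ]
```

To row units: -1.2 mm / 500 = -0.0024, -0.9 mm / 500 = -0.0018.

Emit:
send_rows(
  rows="0 0 0 0 0 -0.001 0.275;0 0 0 0 -0.001 -0.0008 0.30;0 0 0 0 -0.0018 -0.0004 0.32;0 0 0 0 -0.0024 0 0.35;0 0 0 0 -0.0024 0 0.40;0 0 0 0 -0.0024 0 0.5;0 0 0 0 -0.0024 0 0.6;0 0 0 0 -0.0024 0 0.6",
)

```text
time: 19.15
eef_pos: [0.4558, -0.0452, 0.0873]
tcp_rot: [0.659, 0.752, 0.0, 0.0]
contact_force: [0.5, 0.0, 0.2]
opening: 0.799
finger_force: 0.0
```

```bash
python3 st.py; python3 - <<'E'
from h import *
b=shot('side');a=shot('wrist')
A=cv2.resize(b['color'][170:310,240:380],(400,400));O=np.hstack([A,np.vstack([cv2.resize(a['color'][140:400,120:536],(400,250)),np.zeros((150,400,3),np.uint8)])])
cv2.imwrite('pics/c7.png',O[:,:,::-1])
E
```

```text
t 19.15 along x mm -55.239735923453416 lat -303.8852671465638 z 0.08726249556728789 F ex,ey,z 0.47084705322490344 -0.050490885706473976 0.17947020812446599 open 0.7994079974616566 67.94967978424081 ff 0.0 T [ 0.00521184  0.04050096 -0.00598488]
```

View pics/c7.png

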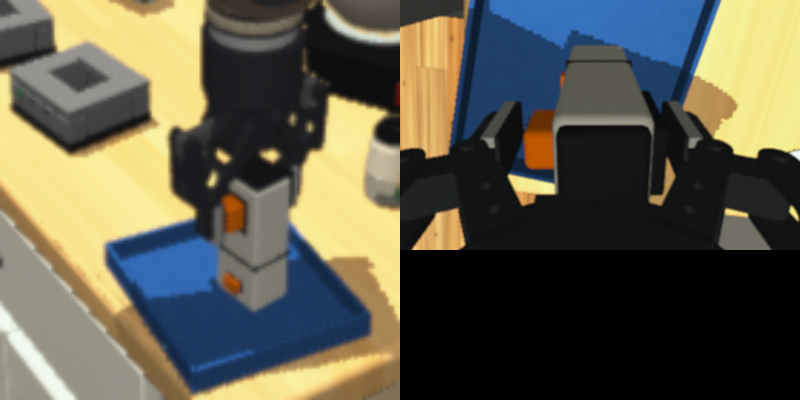

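To row units: -120 mm / 500 = -0.24, -90 mm / 500 = -0.18.

Emit:
send_rows(
  rows="0 0 0 0 0 0 0.8;0 0 0 0 0 0 1;0 0 0 0 0 -0.004 1;0 0 0 0 0 -0.024 1;0 0 0 0 0 -0.064 1;0 0 0 0 0 -0.12 1;0 0 0 0 0 -0.18 1;0 0 0 0 0 -0.24 1",
)

```text
time: 20.25
eef_pos: [0.4558, -0.0452, 0.209]
tcp_rot: [0.659, 0.752, 0.0, 0.0]
contact_force: [-0.5, 0.3, 0.0]
opening: 0.999
finger_force: 0.0
```

To row units: -20 mm / 500 = -0.04.

Emit:
send_rows(
  rows="0 0 0 0 0 -0.04 1;0 0 0 0 0 -0.04 1;0 0 0 0 0 -0.04 1;0 0 0 0 0 -0.04 1",
)

```text
time: 20.75
eef_pos: [0.4551, -0.045, 0.2259]
tcp_rot: [0.659, 0.752, -0.0, -0.001]
contact_force: [-0.8, 0.2, -0.2]
opening: 1.0
finger_force: 0.0
```

```bash
python3 - <<'E'
from h import *
b=shot('side')
cv2.imwrite('pics/c8.png',cv2.resize(b['color'][150:310,200:440],(600,400))[:,:,::-1])
E
```

```text
(no output)
```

View pics/c8.png

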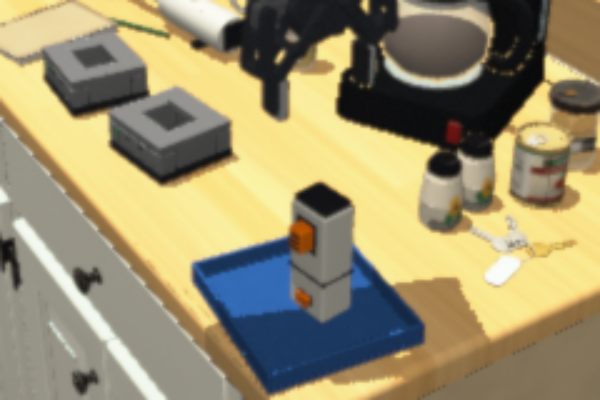

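The insert stands upright in the tray (at about 320,250 in the crop), the gripper is clear of it, and the other things are where they were.

```bash
python3 -c "
from plant import ctrl
print(ctrl.sign_off())"
```

```text
the job is handed in; nothing more can be done
None
```

The insert was unclipped with the button held at about 9.7 N, drawn straight up out of the right-hand dock, and left standing upright in the blue tray; the job is handed in at about 21 s.

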